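Seat the sample carrier and lock the colour reader's torque knob

ROBOT

A 6-joint arm with a two-finger parallel gripper is mounted at the origin on the work surface; the furniture and walls round the work are solid. World frame = base frame: x ahead of the robot, y to its left, z up, the work surface at z = 0. Lengths are in mm, angles in rad, forces in N, time in s.
With the tool pointing down it reaches from about 300 to 775 mm from the base axis. Payload 14.6 kg.
Tool frame: the origin (TCP) lies at the very end of the fingers, on their centre line; the grasp point (between the pads) lies manip.grasp_offset behind it (manip.grasp_offset is the distance from the TCP to the grasp point, in mm); z points along the fingers, y is the direction in which the jaws open and shut (so a half turn about z gives the same grasp; the last joint's range is limited). The gripper opens to 94 mm and grips with 3 to 60 N. Pads are 16 mm wide; open, the fingers measure 119 mm over their backs; the gripper's body (75 mm by 177 mm) begins 78 mm behind the grasp point.
Start: joints at [-1.344, 0.3, 1.521, -0, 1.321, -0.067], TCP at [159.268, -526.425, 205.446] pointing down, gripper open.
Joint ranges: [-3.03, 3.03], [-0.79, 2.21], [0.23, 2.52], [-1.04, 4.18], [0, 3.07], [-2.55, 2.55]. Speed limits (rad/s): [2.22, 2.22, 2.57, 3.14, 3.14, 3.14].

INTERFACE

Orientations are given as [roll, pitch, yaw] about the fixed x, y, z axes, in that order (R = Rz(yaw) Ry(pitch) Rx(roll)).
In Python, from cell import manip gives the robot as it stands.
- The arm moves only by the tool send_rows, never from a script. Its argument "commands" is a list of rows, each a list of 2 entries, a list of its own where there are three numbers: the shift along the tool's x, y, z in m, then the turn about the tool's z in rad. A call has exactly 8 rows; each row is the pose to reach, as a shift and turn from the pose commanded when the call began, along the tool's axes at that moment; what a row does not reach only later rows make up. A row lasts 1/12 s, in which the tool goes at most 41.7 mm and 7.16 degrees, less where a joint would pass 70% of its speed; a pose out of reach is approached as far as the arm can. A call with a gripper value outside its range is refused whole. "hand" is the closure, from -1 (fully open) to 1 (shut), so that 0 is half open, set as the call begins (left out, the last holds). The fingers move at their own pace and stop on an object; "force" is the grip in N (left out, the last holds). Time passes only in rows, so rows that repeat a pose let the fingers close, or fill a call up. It gives the time, the measured TCP pose, the force and the opening at its end, in the units of the state.
- manip.read_state(): the state, without advancing time (a new reading comes with each control period).
- manip.camera(name): name is "scene" or "side" or "wrist"; returns the picture (384x512x3 uint8, red, green, blue); there is no depth.
- manip.camera_model(name): a dict with "K" (3x3 intrinsics, pixels), "k1" (the pictures are not rectified: a ray, as slopes to the right and down, at radius r is drawn at 1 + k1 r^2 times it, then the intrinsics apply), "eye" and "attitude" of the camera in the world; the wrist camera has in their place "mount" (4x4, takes a point from camera to tool coordinates, whose origin is the TCP and whose axes are the flange's). Camera axes: x right, y down, z forward; pixel columns grow to the right and rows downward; lengths in mm; the calibration is good to about 2 mm. A picture is of the moment at which its call begins: read the wrist's pose just before it. camera_model takes no time and is no camera call.
- manip.sign_off(): hands the job in, once; it reports no verdict.
The state is a dict: "clock": time; "joints": joint angles; "qd": joint speeds; "effort": joint torques, N m; "eef_pos": TCP position; "eef_rot": TCP orientation; "wrist_force": force on the tool from outside, world axes, zero at the start; "moment": the same for the moment, N m; "finger_gap": finger opening in mm.
Only numpy, scipy, OpenCV 4.12 (cv2) and the standard library are available. Lean on these libraries where they do the work, as an engineer would, in place of code of your own. Each camera call takes 0.05 s, during which the arm holds its last target.

TASK

Get the colour reader ready for a measurement: press the sample carrier, which stands proud in its recess, fully down until it is flush with the deck, then turn the wing knob on the sloping panel clockwise until it clicks past its detent and stays there. Let go at the end, and leave the paint pot, the tin and the tape measure beside the reader where they stand.

Things in the scene. Friction and masses are not known exactly. Their poses are not given: they have to be found in the camera images.
- reader: grey bench colour reader fixed to the worktop, 225 mm deep (x), 144 wide (y), 120 high. Origin: centre of its underside; x from its deck to its sloping panel (away from the operator's side), z up. The flat front deck lies 40 mm above the worktop. Behind it the panel rises away from the operator at 35 degrees to horizontal; the knob's axis, square to the panel, leans 35 degrees from vertical toward -x
- recess (a point): centre of the mouth of the 66 x 66 mm recess in the deck, at deck height (40 mm above the worktop), 58 mm from the reader's origin on its -x side; axes as the reader's
- keeper (a joint): travel (m) of the steel keeper, 32 mm wide, 4 mm thick, 2 mm above the deck, that the knob drives out of the panel's foot toward the carrier (5.8 mm per rad of knob). It slides over the edge of a flush carrier; a carrier that stands proud blocks it, and so the knob, at about 1.2 rad
- carrier: loose black sample carrier: plate 64 x 64 x 14 mm, two white samples, raised central rib 36 (x) x 16 (y) mm, rib top 24 mm above the origin. Origin: centre of its underside, z up. Starts in the recess (1 mm play a side) on a stiff sliding bed, 7 mm proud (origin 33 mm above the worktop). Pushed with over 6 N the bed slides down, bottoms out after 7 mm (plate flush) and stays where it is left
- knob (a joint): angle (rad) of the wing knob, grows clockwise looking onto the panel; starts between 0 and 0.5. Nearly free, and stays where left, up to about 1.65; there a sprung detent begins to resist (up to about 0.15 N m). Let go before about 2.0 it springs back to about 1.7; past about 2.0 it snaps on to about 2.3 and stays; end stop at 2.8. Usually takes two grasps. A brass pin in the head's side pops out while the detent is climbed
- knob_grip (a point): point on the knob's axis in its wing, 12 mm below the wing's top. z points out of the panel along the axis; x lies along the wing, which is 54 mm long (x), 14 thick (y), 27 high, black, on a black disc of 50 mm diameter whose top is 14.5 mm below this point; the panel face is 31 mm below it. The frame turns with the knob: a rise of the joint angle is a turn about -z
- lock_mark (a point): short black bar on the panel's face, 9 x 3 mm, 38 mm from the knob's axis: the end of the wing that carries a small white line (its +x end) points to it once the knob has clicked (angle about 2.3); a black dot marks angle 0
- pot: bystander: paint tester pot with screw lid, 49 mm diameter, 60 mm high, beside the reader; origin centre of its underside
- tin: bystander: small paint tin, 60 mm diameter, 55 mm high, beside the reader; origin centre of its underside
- tape_measure: bystander: pocket tape measure, 78 x 54 x 62 mm, beside the reader; origin under its middle
Not all that is in view belongs to the job. Leave any orange look-alike of the carrier alone.

How it is judged:
By the outcome, as a careful person would: the job done as asked, in the order asked, and still so for the second after the job is handed in, with the robot touching nothing.
It also fails if it takes over 51 s, if anything falls off the work surface, if the arm or the gripper's body presses on something with over 40 N, if the wrist force passes 120 N, or if a joint passes its speed limit or range.

## Working session

There is one attempt and no reset: what is moved stays moved. The work goes in short steps, Python scripts to look and compute and a tool call to move; the robot and the scene stay as the last step left them, time stands still between calls to the robot, and variables do not carry over. Pictures are saved under pics/ and viewed, and the job is handed in when it is done.

Besides the shell and the picture viewer there is one more tool, called after "Emit:" as name([rows], argument=value, ...), one row to a line, values as JSON. send_rows: Moves the arm, as the interface text tells. Its arguments: {"type":"object","properties":{"commands":{"type":"array","items":{"type":"array"}},"hand":{"type":"number"},"force":{"type":"number"}},"required":["commands"]}

```bash
ls; mkdir -p pics
python3 - <<'E'
from cell import manip
import cv2
print(manip.grasp_offset, manip.read_state())
for n in ("scene","side","wrist"):
    m=manip.camera_model(n); print(n,m)
    cv2.imwrite(f"pics/{n}0.png",cv2.cvtColor(manip.camera(n),cv2.COLOR_RGB2BGR))
E
```

```text
pics
18.8 {'clock': 0.0, 'joints': array([-1.34359486e+00,  3.00455889e-01,  1.52156065e+00,  3.71387837e-05,
        1.32073078e+00, -6.65522474e-02]), 'qd': array([-0.00055536, -0.00114729,  0.00112678,  0.00086426,  0.00054107,
       -0.00077812]), 'effort': array([-4.04306365e-04, -5.31810558e+01, -3.52739882e+01,  7.07698544e-02,
        2.44465366e-02, -2.07552062e-04]), 'eef_pos': array([ 159.223474  , -526.17464719,  204.90332855]), 'eef_rot': array([-3.14044294e+00, -1.12682222e-04,  2.93744439e-01]), 'wrist_force': array([ 0.32976038, -0.12165051,  1.155764  ]), 'moment': array([-0.03707633, -0.02421273,  0.0255457 ]), 'finger_gap': 94.03799337081162}
scene {'K': array([[387.48085418,   0.        , 256.90958059],
       [  0.        , 387.48085418, 194.14307371],
       [  0.        ,   0.        ,   1.        ]]), 'k1': -0.06601021184396545, 'eye': array([106.57027857, 670.50500309, 795.14066005]), 'attitude': array([-2.30903098,  0.01953372, -2.61894776])}
side {'K': array([[437.59930874,   0.        , 255.66205676],
       [  0.        , 437.59930874, 189.3516357 ],
       [  0.        ,   0.        ,   1.        ]]), 'k1': -0.051052536304688576, 'eye': array([ 559.66043694, 1113.62797135,  546.87275189]), 'attitude': array([-1.96019986e+00,  2.81210182e-03,  3.08978405e+00])}
wrist {'K': array([[345.852192  ,   0.        , 256.92126467],
       [  0.        , 345.852192  , 189.62835003],
       [  0.        ,   0.        ,   1.        ]]), 'k1': -0.0006837829761794076, 'mount': array([[ 1.36859489e-04, -9.73247152e-01, -2.29760665e-01,
         6.65860313e+01],
       [ 9.99999766e-01,  2.87178650e-04, -6.20804029e-04,
         1.28618798e+00],
       [ 6.70178110e-04, -2.29760526e-01,  9.73246963e-01,
        -1.78456760e+02],
       [ 0.00000000e+00,  0.00000000e+00,  0.00000000e+00,
         1.00000000e+00]])}
```

View pics/scene0.png

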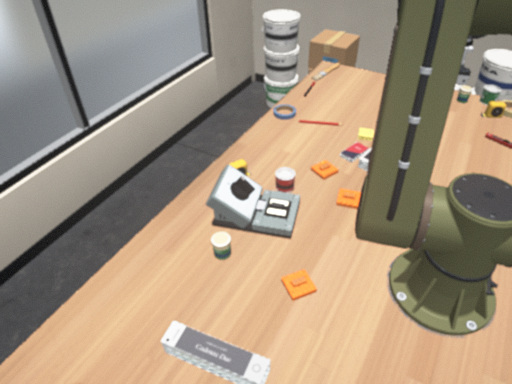

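View pics/side0.png

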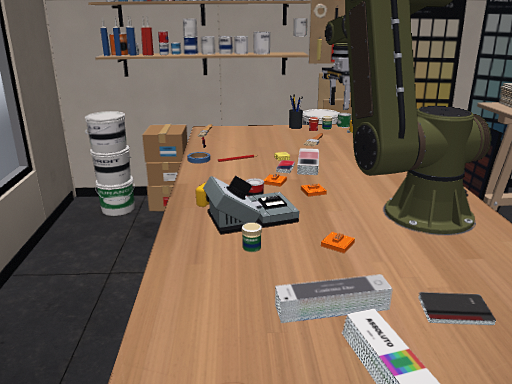

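View pics/wrist0.png

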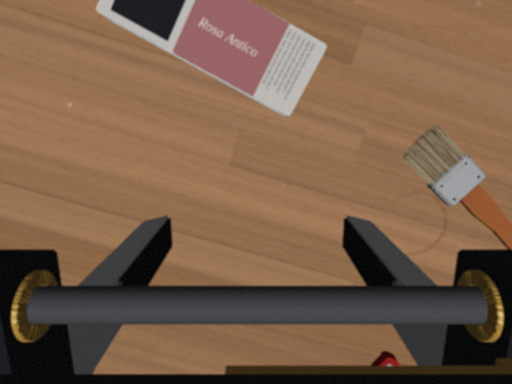

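The scene view shows the grey reader at about (255,200), with the knob at (240,187) and the carrier at (278,207). The side view has the reader at (250,205). The orange look-alikes are at scene (325,169), (349,197) and (298,284). Only the black plate with white samples, sitting in the reader's recess, fits the carrier. I'll enlarge both views to confirm.

```bash
cat > h.py <<'E'
import numpy as np, cv2
from scipy.spatial.transform import Rotation as Ro
from cell import manip
def pose(s):
    T=np.eye(4);T[:3,:3]=Ro.from_euler('xyz',s['eef_rot']).as_matrix();T[:3,3]=s['eef_pos'];return T
def cam(n,T=None):
    m=manip.camera_model(n)
    if n=='wrist': C=T@m['mount']
    else:
        C=np.eye(4);C[:3,:3]=Ro.from_euler('xyz',m['attitude']).as_matrix();C[:3,3]=m['eye']
    return m['K'],m['k1'],C
def rays(c,px):
    K,k1,C=c;px=np.atleast_2d(np.array(px,float))
    u=cv2.undistortPoints(px[:,None],K,np.array([k1,0,0,0,0.]))[:,0]
    d=np.c_[u,np.ones(len(u))]@C[:3,:3].T
    return C[:3,3],d
def onz(c,px,z):
    o,d=rays(c,px);return o+d*((z-o[2])/d[:,2])[:,None]
def proj(c,P):
    K,k1,C=c;P=np.atleast_2d(P);W=np.linalg.inv(C)
    return cv2.projectPoints((P@W[:3,:3].T+W[:3,3])[:,None],np.zeros(3),np.zeros(3),K,np.array([k1,0,0,0,0.]))[0][:,0]
def tri(cs,pxs):
    A=np.zeros((3,3));b=np.zeros(3);L=[]
    for c,p in zip(cs,pxs):
        o,d=rays(c,p);d=d[0]/np.linalg.norm(d[0]);M=np.eye(3)-np.outer(d,d);A+=M;b+=M@o;L.append((M,o))
    X=np.linalg.solve(A,b);return X,[np.linalg.norm(M@(X-o)) for M,o in L]
E
python3 - <<'E'
from h import *
a=cv2.imread('pics/scene0.png')[150:270,190:320];cv2.imwrite('pics/sc_c.png',cv2.resize(a,None,fx=6,fy=5.0*1.0,interpolation=cv2.INTER_CUBIC)[:600])
a=cv2.imread('pics/side0.png')[165:260,185:310];cv2.imwrite('pics/si_c.png',cv2.resize(a,None,fx=6,fy=6,interpolation=cv2.INTER_CUBIC))
c=cam('scene');print(onz(c,[[296,236],[300,193],[209,219],[278,207]],40))
c=cam('side');print(onz(c,[[298,213],[268,225]],40))
E
```

```text
[[ 364.77200703   49.33776574   40.        ]
 [ 426.58727934 -105.73182015   40.        ]
 [ 597.86327376  108.15397329   40.        ]
 [ 455.46370621  -23.51725459   40.        ]]
[[391.87183748  54.40525601  40.        ]
 [478.13904907 120.61138204  40.        ]]
```

View pics/sc_c.png

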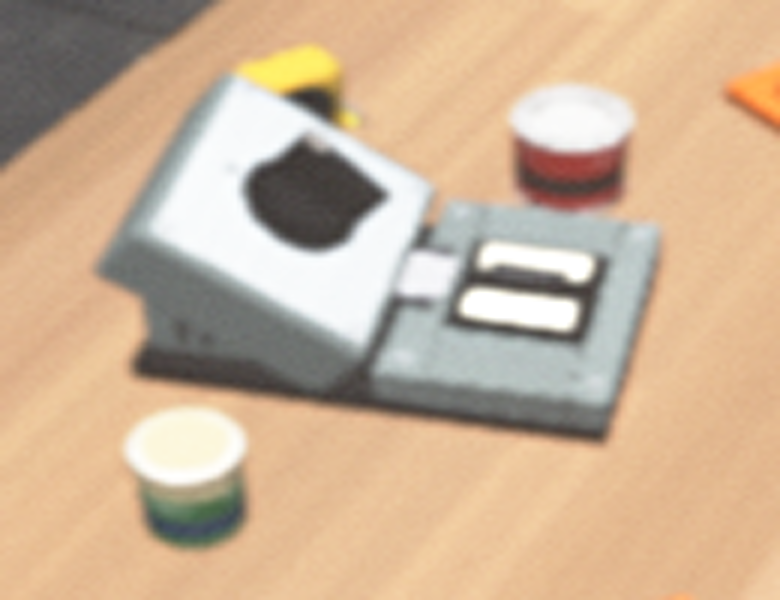

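View pics/si_c.png

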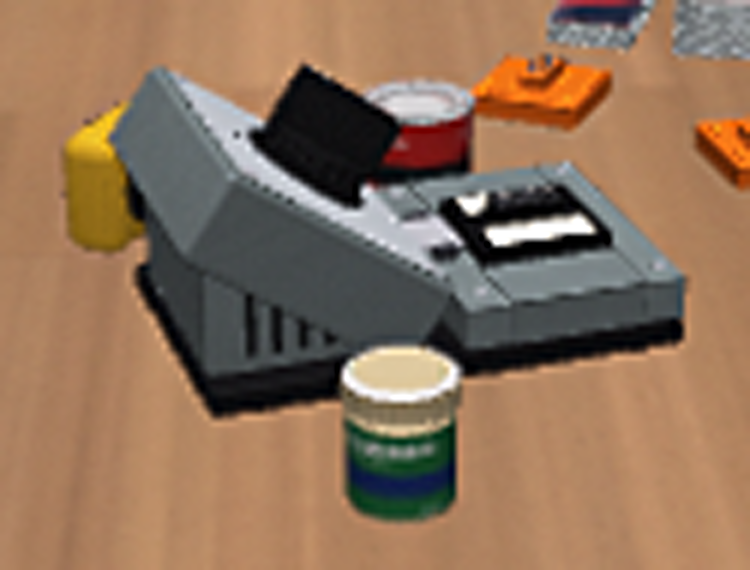

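The crops confirm it: the black carrier with two white samples sits in the deck, at scene (278,207). The knob's wing stands up from the panel. The pot is on the +y side, the tin on the -y side, and the tape measure behind. Next I triangulate the deck corners.

Run:
```python
from h import *
S=cam('scene');D=cam('side')
def s(x,y):return (190+x/6,150+y/5)
def d(x,y):return (185+x/6,165+y/6)
for n,a,b in [('FL',s(612,405),d(684,280)),('FR',s(660,228),d(566,162)),('paneltopL',s(147,240),d(235,180)),('paneltopR',s(228,75),d(155,68)),('footL',s(365,362),d(452,290))]:
    print(n,tri([S,D],[a,b]), onz(S,a,40)[0],onz(D,b,40)[0])
for n,a in [('white sample1 c',s(535,264)),('2',s(520,309))]: print(n,onz(S,a,47))
```

```text
FL (array([385.0057996 ,  31.64974815,  32.46192184]), [np.float64(0.8159178759728657), np.float64(0.8159178759729613)]) [381.50886781  38.67733692  40.        ] [387.97522526  46.19663405  40.        ]
FR (array([ 425.18868442, -101.50848736,   35.87772705]), [np.float64(1.7190472804344104), np.float64(1.7190472804345494)]) [421.82282914 -95.62764987  40.        ] [427.16866979 -94.87653379  40.        ]
paneltopL (array([586.24316738,  88.97480541, 110.35882755]), [np.float64(2.374868252298123), np.float64(2.3748682522981794)]) [632.52317581  31.49211359  40.        ] [592.47940895 -81.47055787  40.        ]
paneltopR (array([626.34538545, -38.95941296, 115.0323921 ]), [np.float64(0.8698123883995477), np.float64(0.8698123883995243)]) [ 682.53350527 -116.26383788   40.        ] [ 638.69939129 -241.46492678   40.        ]
footL (array([492.24363777,  65.47865156,  44.8290651 ]), [np.float64(2.8715219335945084), np.float64(2.8715219335945883)]) [491.7865042   64.04426445  40.        ] [493.3712238   50.56145754  40.        ]
white sample1 c [[457.18732202 -33.57287972  47.        ]]
2 [[446.69825153   1.30797085  47.        ]]
```

Emit:
send_rows([
  [[0.032,-0.027,-0.002],0],
  [[0.064,-0.054,-0.004],0],
  [[0.096,-0.082,-0.006],0],
  [[0.128,-0.109,-0.008],0],
  [[0.16,-0.136,-0.01],0],
  [[0.192,-0.164,-0.012],0],
  [[0.222,-0.191,-0.013],0],
  [[0.252,-0.217,-0.015],0],
])

```text
clock: 0.82
eef_pos: [338.0, -243.8, 220.5]
eef_rot: [3.142, -0.0, 0.294]
wrist_force: [0.9, -0.5, -0.6]
finger_gap: 93.9
```

Emit:
send_rows([
  [[0.03,-0.025,-0.002],0],
  [[0.06,-0.05,-0.004],0],
  [[0.092,-0.08,-0.006],0],
  [[0.124,-0.107,-0.008],0],
  [[0.154,-0.134,-0.01],0],
  [[0.184,-0.161,-0.01],0],
  [[0.208,-0.18,-0.01],0],
  [[0.215,-0.185,-0.01],0],
])

```text
clock: 1.48
eef_pos: [491.1, -3.0, 230.1]
eef_rot: [-3.141, 0.0, 0.297]
wrist_force: [-0.2, 0.3, 0.5]
finger_gap: 93.6
```

Run:
```python
from h import *
s=manip.read_state();im=manip.camera('wrist');print(s['clock'],s['eef_pos'],s['eef_rot'],s['finger_gap'])
np.save('w1.npy',pose(s))
cv2.imwrite('pics/w1.png',cv2.cvtColor(im,cv2.COLOR_RGB2BGR))
```

```text
1.4833 [491.14331877  -3.04904083 230.05036843] [-3.14101417e+00  1.87472076e-04  2.97005043e-01] 93.62443784180687
```

View pics/w1.png

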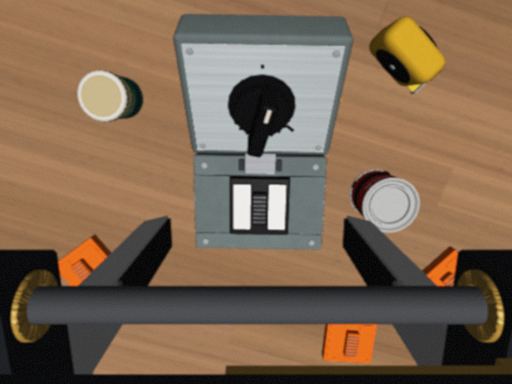

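Run:
```python
from h import *
a=cv2.imread('pics/w1.png')[40:170,185:345];cv2.imwrite('pics/w1c.png',cv2.resize(a,None,fx=4.6,fy=4.6,interpolation=cv2.INTER_CUBIC))
a=cv2.imread('pics/w1.png')[150:255,185:335];cv2.imwrite('pics/w1d.png',cv2.resize(a,None,fx=5,fy=5,interpolation=cv2.INTER_CUBIC))
```

```text
(no output)
```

View pics/w1c.png

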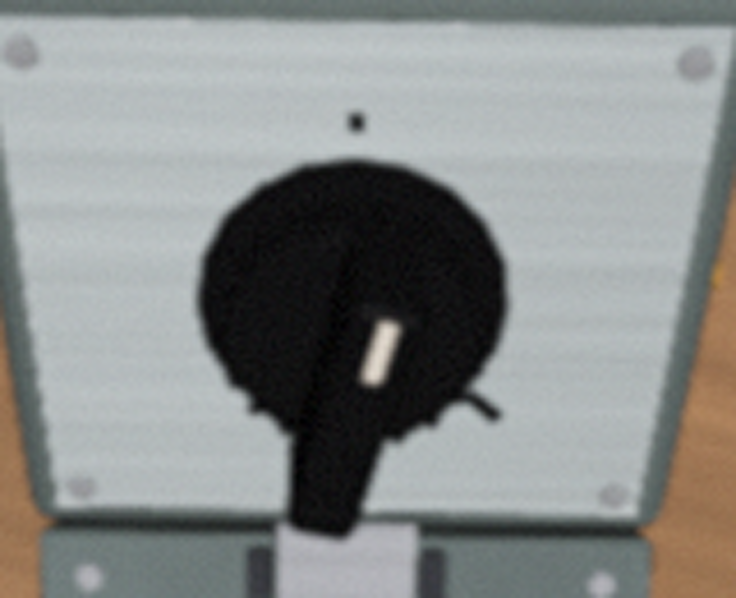

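View pics/w1d.png

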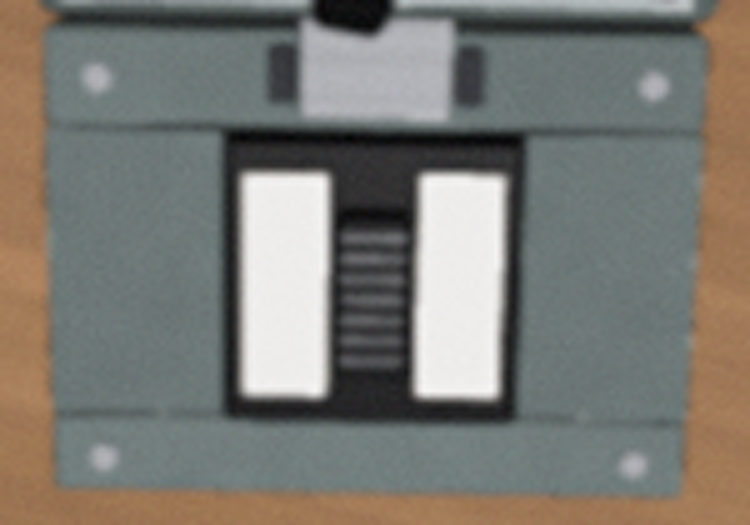

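The wrist view is clear. The dot is at (262,66) and the lock mark at (290,127). The white line is on the wing's upslope end at (267,117), so the knob is at about 0.3. The carrier centre is near (260,205).

Run:
```python
from h import *
S=cam('scene');D=cam('side');W=cam('wrist',np.load('w1.npy'))
def s(x,y):return (190+x/6,150+y/5)
def d(x,y):return (185+x/6,165+y/6)
def w(x,y):return (185+x/4.6,40+y/4.6)
def v(x,y):return (185+x/5,150+y/5)
print('corners',onz(W,[v(57,488),v(680,495)],40))
a,b=onz(W,[v(57,488),v(680,495)],40); print(np.linalg.norm(a-b),'yaw',np.arctan2(*( (a-b)[[1,0]]))-np.pi/2)
print('deck screws',onz(W,[v(103,459),v(634,465),v(96,78),v(654,87)],40))
p=onz(W,[v(228,140),v(522,140),v(513,418),v(230,415)],47);print('carrier',p,p.mean(0),np.linalg.norm(p[0]-p[1]))
p=onz(W,[v(240,172),v(508,175),v(503,399),v(240,398)],47);print('samples',p.mean(0))
print('dot',tri([W,S,D],[w(357,122),s(231,168),d(237,133)]))
print('topR',tri([W,S,D],[w(735,28),s(228,78),d(155,68)]))
print('topL',tri([W,S,D],[w(-5,15),s(147,240),d(235,180)]))
```

```text
corners [[ 386.69417257   36.15850583   40.        ]
 [ 426.74098446 -100.20688552   40.        ]]
142.12412568256408 yaw 0.2856420008225373
deck screws [[396.58054041  27.96027781  40.        ]
 [430.56568074 -87.78196495  40.        ]
 [480.65320046  52.15887793  40.        ]
 [514.01846125 -63.42054067  40.        ]]
carrier [[477.40391687  21.08713211  47.        ]
 [495.76302215 -38.81539154  47.        ]
 [435.57223913 -56.57970251  47.        ]
 [417.87114372   3.53092545  47.        ]] [456.65258047 -17.69425912  47.        ] 62.652765984716154
samples [455.14040944 -18.0508895   47.        ]
dot (array([587.72768446,  20.31007524, 105.4974163 ]), [np.float64(0.8991240632501261), np.float64(1.3034274268284451), np.float64(0.6110813657074055)])
topR (array([624.09251328, -36.93251894, 115.19654289]), [np.float64(2.835077554181791), np.float64(0.9321695813441297), np.float64(2.9635143852558947)])
topL (array([586.64380843,  87.30490653, 109.28423571]), [np.float64(0.4984266370320684), np.float64(2.484354619529899), np.float64(2.4436060058581277)])
```

```bash
cat >> h.py <<'E'
yaw=0.287
Rr=Ro.from_euler('z',yaw).as_matrix()
C0=np.array([456.5,-17.5,0]);O=C0+Rr@[58,0,0]
c35,s35=np.cos(np.radians(35)),np.sin(np.radians(35))
Rp=Rr@np.array([[c35,0,-s35],[0,1,0],[s35,0,c35]])  # columns u(upslope),v(left),n
DOT=np.array([587.7,20.3,105.5])
def onpanel(c,px,h):  # intersect with plane h above panel face; returns panel coords (u,v) rel. DOT
    o,d=rays(c,px);n=Rp[:,2];t=((DOT+h*n-o)@n)/(d@n);P=o+d*t[:,None]
    return P,(P-DOT)@Rp
E
python3 - <<'E'
from h import *
W=cam('wrist',np.load('w1.npy'))
def w(x,y):return (185+x/4.6,40+y/4.6)
print('dot',onpanel(W,[w(357,122)],0)[1])
print('lock',onpanel(W,[w(484,403)],0)[1])
print('disc L R top',onpanel(W,[w(199,300),w(507,300),w(355,160)],16.5)[1])
print('wingtop white ends, bottom corners',onpanel(W,[w(390,322),w(372,384),w(292,525),w(345,538),w(350,245),w(400,310)],43)[1])
E
```

```text
dot [[ 1.02976112e+00  2.17870931e-01 -5.44910248e-15]]
lock [[-6.19655750e+01 -2.76730220e+01  6.52145071e-14]]
disc L R top [[-25.79858263  29.11668035  16.5       ]
 [-25.09451078 -28.06718391  16.5       ]
 [  3.02253611   0.66988724  16.5       ]]
wingtop white ends, bottom corners [[-11.47136199  -5.40005768  43.        ]
 [-24.40045806  -2.72271936  43.        ]
 [-57.69006757  11.56074651  43.        ]
 [-60.90124983   1.45903544  43.        ]
 [  3.26379324   1.56678686  43.        ]
 [ -9.05878823  -6.98414885  43.        ]]
```

Emit:
send_rows([
  [[-0.018,0.002,0.01],0],
  [[-0.037,0.004,0.02],-0.01],
  [[-0.037,0.004,0.05],-0.01],
  [[-0.037,0.004,0.08],-0.01],
  [[-0.037,0.004,0.11],-0.01],
  [[-0.037,0.004,0.135],-0.01],
  [[-0.037,0.004,0.15],-0.01],
  [[-0.037,0.004,0.155],-0.01],
], hand=1, force=20)

```text
clock: 2.2
eef_pos: [453.9, -21.8, 73.3]
eef_rot: [-3.14, 0.004, 0.303]
wrist_force: [0.3, -0.1, 0.0]
finger_gap: 44.4
```

Run:
```python
from h import *
s=manip.read_state();im=manip.camera('wrist');print(s['clock'],s['eef_pos'],s['eef_rot'],s['finger_gap'],s['wrist_force'])
cv2.imwrite('pics/w2.png',cv2.cvtColor(im,cv2.COLOR_RGB2BGR))
```

```text
2.2 [453.86378366 -21.8129922   73.27205401] [-3.14013013  0.00351955  0.30277136] 44.36100954453202 [ 0.25899255 -0.11540675  0.03053916]
```

View pics/w2.png

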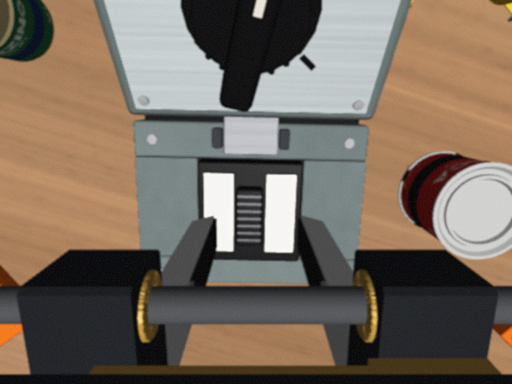

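Run:
```python
from h import *
s=manip.read_state();T=pose(s);W=cam('wrist',T)
p=onz(W,[(199,160),(302,163),(299,259)],47);print(p,(p[0]+p[2])/2)
q=onz(W,[(250,188),(250,245)],57);print(q)
print('yaw',np.arctan2(*(p[1]-p[0])[[1,0]])+np.pi/2)
print('deck screws', onz(W,[(152,139),(349,143)],40))
for t in ((p[0]+p[2])/2,C0): print(T[:3,:3].T@(np.r_[t[:2],0]-np.r_[T[:2,3],0]))
a=cv2.imread('pics/w2.png')
```

```text
[[478.88158552  21.03628319  47.        ]
 [495.54766758 -38.28980222  47.        ]
 [436.30728728 -56.76561048  47.        ]] [457.5944364  -17.86466365  47.        ]
[[473.86202318 -12.61897319  57.        ]
 [440.11657623 -22.99458659  57.        ]]
yaw 0.27386471039581606
deck screws [[481.42321726  52.58310159  40.        ]
 [514.97797352 -62.83424072  40.        ]]
[ 4.32101763 -2.70819878 -0.00921699]
[ 3.38512738 -3.38263768 -0.00572072]
```

Emit:
send_rows([
  [[0.004,-0.003,0],0.02],
  [[0.004,-0.003,0],0.02],
  [[0.004,-0.003,0],0.02],
  [[0.004,-0.003,0],0.02],
  [[0.004,-0.003,0.003],0.02],
  [[0.004,-0.003,0.006],0.02],
  [[0.004,-0.003,0.009],0.02],
  [[0.004,-0.003,0.012],0.02],
])

```text
clock: 2.92
eef_pos: [458.4, -16.9, 63.1]
eef_rot: [-3.142, 0.0, 0.284]
wrist_force: [0.4, -0.7, -0.1]
finger_gap: 0.2
```

Run:
```python
from h import *
s=manip.read_state();im=manip.camera('wrist');print(s['clock'],s['eef_pos'],s['eef_rot'],s['finger_gap'],s['wrist_force'])
cv2.imwrite('pics/w3.png',cv2.cvtColor(im,cv2.COLOR_RGB2BGR))
```

```text
2.9167 [458.39694663 -16.91630143  63.06565897] [-3.14151048e+00  2.09682825e-04  2.83949336e-01] 0.23524170019080567 [ 0.37978042 -0.73772234 -0.13884789]
```

View pics/w3.png

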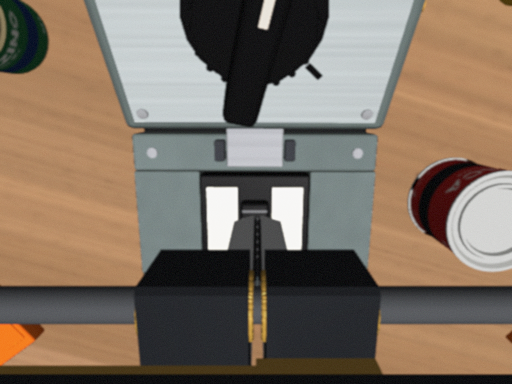

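The shut fingers are centred over the rib at (256,220). Now I press.

Emit:
send_rows([
  [[0,0,0.002],0],
  [[0,0,0.004],0],
  [[0,0,0.006],0],
  [[0,0,0.007],0],
  [[0,0,0.008],0],
  [[0,0,0.009],0],
  [[0,0,0.01],0],
  [[0,0,0.011],0],
])

```text
clock: 3.63
eef_pos: [458.6, -16.9, 52.5]
eef_rot: [3.142, -0.0, 0.284]
wrist_force: [-1.4, 0.2, 4.9]
finger_gap: 0.0
```

Emit:
send_rows([
  [[0,0,0.0005],0],
  [[0,0,0.001],0],
  [[0,0,0.0015],0],
  [[0,0,0.002],0],
  [[0,0,0.0025],0],
  [[0,0,0.003],0],
  [[0,0,0.0035],0],
  [[0,0,0.0035],0],
])

```text
clock: 4.3
eef_pos: [458.8, -16.9, 50.0]
eef_rot: [3.141, -0.001, 0.284]
wrist_force: [-7.0, 0.6, 22.1]
finger_gap: 0.5
```

Emit:
send_rows([
  [[0,0,0.0003],0],
  [[0,0,0.0005],0],
  [[0,0,0.0005],0],
  [[0,0,0.0005],0],
  [[0,0,0.0005],0],
  [[0,0,0.0005],0],
  [[0,0,0.0005],0],
  [[0,0,0.0005],0],
])

```text
clock: 4.97
eef_pos: [458.9, -16.9, 49.9]
eef_rot: [3.141, -0.001, 0.284]
wrist_force: [-9.0, 1.3, 29.1]
finger_gap: 0.5
```

Emit:
send_rows([
  [[0,0,-0.02],0],
  [[0,0,-0.05],0],
  [[0,0,-0.085],0],
  [[0,0,-0.12],0],
  [[0,0,-0.15],0],
  [[0,0,-0.165],0],
  [[0,0,-0.17],0],
  [[0,0,-0.17],0],
])

```text
clock: 5.63
eef_pos: [458.7, -16.9, 218.8]
eef_rot: [3.141, -0.001, 0.284]
wrist_force: [-0.5, 0.3, -0.3]
finger_gap: 0.3
```

Run:
```python
from h import *
s=manip.read_state();im=manip.camera('wrist');print(s['clock'],s['eef_pos'],s['eef_rot'],s['finger_gap'],s['wrist_force'])
np.save('w4.npy',pose(s))
im=cv2.cvtColor(im,cv2.COLOR_RGB2BGR);cv2.imwrite('pics/w4.png',im)
im2=cv2.cvtColor(manip.camera('side'),cv2.COLOR_RGB2BGR)
a=cv2.resize(im[:300,150:400],(500,600),interpolation=cv2.INTER_CUBIC)
cv2.imwrite('pics/w4c.png',a)
cv2.imwrite('pics/si4.png',cv2.resize(im2[165:260,185:310],None,fx=6,fy=6,interpolation=cv2.INTER_CUBIC))
```

```text
5.6333 [458.74067793 -16.9291448  218.80760333] [ 3.14107306e+00 -1.20395408e-03  2.83786727e-01] 0.33859729133169636 [-0.45389671  0.31560529 -0.25990349]
```

View pics/w4c.png

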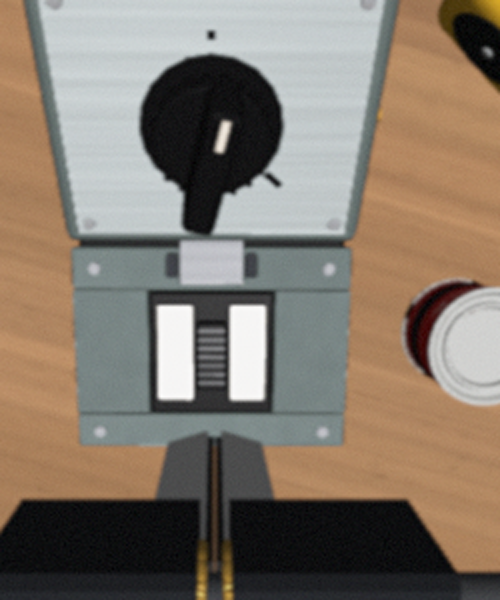

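View pics/si4.png

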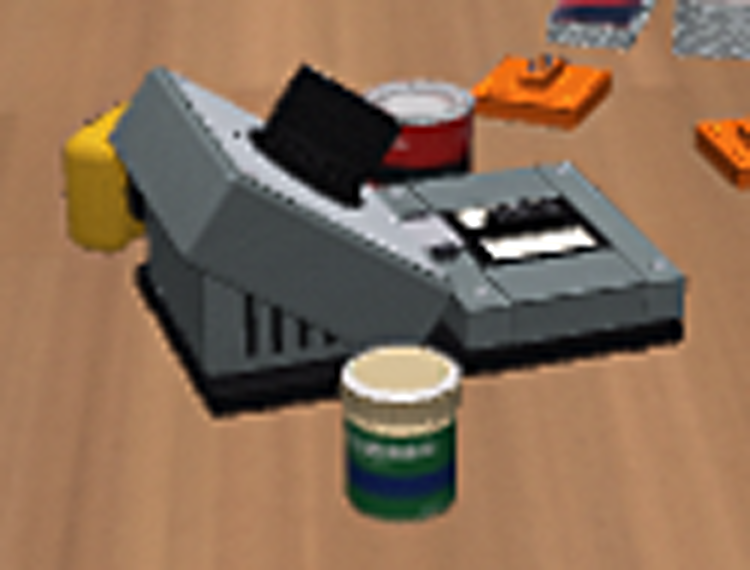

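The carrier plate now looks flush with the deck, at (212,352) in the wrist crop. The knob hasn't moved. I'll check the fingertip size and refine the knob axis from this view.

Run:
```python
from h import *
a=cv2.imread('pics/w4.png')
f=cv2.resize(a[205:290,200:320],None,fx=3.2,fy=3.2,interpolation=cv2.INTER_CUBIC)
k=cv2.resize(a[0:130,195:315],None,fx=3.2,fy=3.2,interpolation=cv2.INTER_CUBIC)
b=np.zeros((max(f.shape[0],k.shape[0]),768,3),np.uint8);b[:f.shape[0],:384]=np.clip(f*1.8,0,255);b[:k.shape[0],384:]=np.clip(k*1.3,0,255)
cv2.imwrite('pics/w4f.png',b)
W=cam('wrist',np.load('w4.npy'))
print('tcp px',proj(W,np.load('w4.npy')[:3,3]))
w=lambda x,y:(150+x/2,y/2)
print('dot',onpanel(W,[w(211,35)],0)[1],'lock',onpanel(W,[w(273,180)],0)[1])
print('wing end',onpanel(W,[w(184,228),w(210,234),w(227,121),w(219,153)],43)[1])
```

```text
tcp px [[254.77745217 233.20945748]]
dot [[ 9.16963090e-01  3.30300686e-01 -2.58062882e-14]] lock [[-6.29451141e+01 -2.75911822e+01  4.05008198e-16]]
wing end [[-58.09615036  11.6757793   43.        ]
 [-61.12307236   1.04747839  43.        ]
 [-11.76314346  -5.39892717  43.        ]
 [-24.39727077  -2.55931893  43.        ]]
```

View pics/w4f.png

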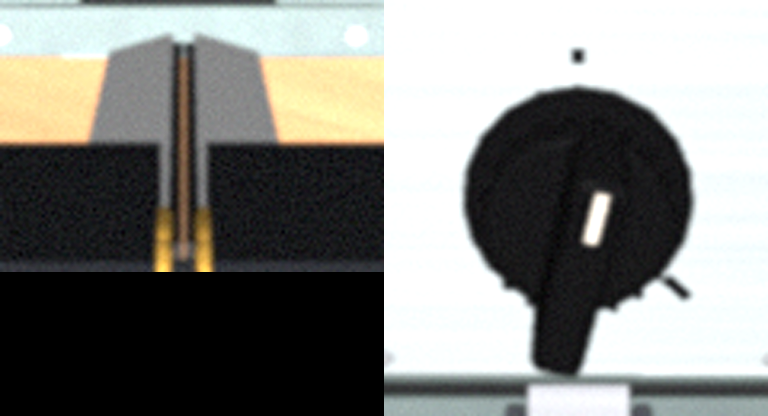

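```bash
cat >> h.py <<'E'
AX=DOT+Rp@[-37.2,0.4,0]
def F(th,r=20,h=25,extra=0):
    w=np.array([np.cos(th),-np.sin(th),0]);t=np.array([-np.sin(th),-np.cos(th),0])
    phi=np.arctan2(np.sin(th)*c35,np.cos(th))
    tw=Rr.T@Rp@t
    ex=np.array([np.cos(phi),-np.sin(phi),0]);ey=np.array([-np.sin(phi),-np.cos(phi),0]) # tool axes in reader frame
    rho=8*abs(tw@ex)+12.5*abs(tw@ey)
    return AX+Rp@(r*w-(7+rho+extra)*t+[0,0,h]),phi
def plan(ths,T,**k):
    y0=np.arctan2(T[1,0],T[0,0])
    for th in ths:
        P,phi=F(th,**k); d=T[:3,:3].T@(P-T[:3,3])
        print(round(th,2),'world',P.round(1),'shift',(d/1000).round(4),'turn',round(y0-(yaw-phi),3))
E
python3 - <<'E'
from h import *
print('axis',AX,'grip',AX+31*Rp[:,2],'wingtop',AX+43*Rp[:,2])
s=manip.read_state();plan([0.05,.25],pose(s));print(s['joints'])
plan([0.05],pose(s),extra=3)
E
```

```text
axis [558.36071558  12.05761157  84.16295657] grip [541.30712951   7.0242704  109.55666994] wingtop [534.70574135   5.07588026 119.38649447]
0.05 world [555.8  30.6 116.7] shift [ 0.1073 -0.0181  0.1002] turn 0.038
0.25 world [559.7  26.9 118.5] shift [ 0.11   -0.0134  0.0983] turn 0.203
[-1.16679903e-01  8.52035073e-02  1.74955033e+00  2.70849906e-05
  1.30879491e+00  1.17033578e+00]
0.05 world [555.1  33.5 116.7] shift [ 0.1074 -0.021   0.1001] turn 0.038
```

```bash
sed -i 's/rho=8\*abs(tw@ex)+12.5\*abs(tw@ey)/rho=12.5*abs(tw@ex)+8*abs(tw@ey)/; s/def F(th,r=20,/def F(th,r=24,/; s/y0-(yaw-phi),3/y0-(yaw-phi)-np.pi\/2,3/' h.py
python3 - <<'E'
from h import *
s=manip.read_state();plan([0.0,.25,1,1.57,2.2],pose(s),extra=2)
E
```

```text
0.0 world [558.7  29.9 118.4] shift [ 0.1098 -0.0166  0.0984] turn -1.574
0.25 world [563.2  24.4 120.4] shift [ 0.1127 -0.0101  0.0964] turn -1.368
1 world [568.6   3.1 119.8] shift [0.1119 0.0119 0.097 ] turn -0.668
1.57 world [563.6 -11.4 113.6] shift [0.1031 0.0244 0.1032] turn -0.004
2.2 world [551.9 -20.  104. ] shift [0.0894 0.0294 0.1128] turn 0.723
```

Emit:
send_rows([
  [[0.014,-0.003,0.0],-0.12],
  [[0.028,-0.006,0.0],-0.24],
  [[0.042,-0.009,0.0],-0.36],
  [[0.056,-0.012,0.0],-0.48],
  [[0.07,-0.015,0.0],-0.6],
  [[0.084,-0.018,0.0],-0.72],
  [[0.098,-0.021,0.01],-0.84],
  [[0.11,-0.025,0.02],-0.96],
])

```text
clock: 6.4
eef_pos: [557.5, 38.2, 196.4]
eef_rot: [-3.14, 0.001, 1.25]
wrist_force: [-0.6, 0.4, 0.4]
finger_gap: 0.4
```

Run:
```python
from h import *
s=manip.read_state();print(s['eef_pos'],s['eef_rot']);plan([0.0,.25],pose(s),extra=3)
```

```text
[557.46707504  38.23156429 196.37675238] [-3.13975028e+00  6.33844613e-04  1.24967696e+00]
0.0 world [558.4  30.8 118.4] shift [-0.0067  0.0033  0.078 ] turn -0.608
0.25 world [563.1  25.4 120.5] shift [-0.0104  0.0096  0.0758] turn -0.402
```

Turning first, then going down partway, then a look.

Emit:
send_rows([
  [[-0.001,0.001,0.0],-0.12],
  [[-0.002,0.002,0.0],-0.24],
  [[-0.003,0.003,0.0],-0.36],
  [[-0.004,0.003,0.01],-0.48],
  [[-0.005,0.003,0.02],-0.6],
  [[-0.006,0.003,0.03],-0.6],
  [[-0.006,0.003,0.04],-0.6],
  [[-0.006,0.003,0.045],-0.6],
])

```text
clock: 7.07
eef_pos: [557.2, 31.2, 151.0]
eef_rot: [-3.139, -0.001, 1.84]
wrist_force: [0.1, 0.4, -0.4]
finger_gap: 0.4
```

Run:
```python
from h import *
s=manip.read_state();im=manip.camera('wrist');print(s['clock'],s['eef_pos'],s['eef_rot'],s['joints'][5])
np.save('w5.npy',pose(s))
cv2.imwrite('pics/w5.png',cv2.cvtColor(im,cv2.COLOR_RGB2BGR))
plan([0.0,.25],pose(s),extra=3)
```

```text
7.0667 [557.23898717  31.24073313 151.01936692] [-3.13871394e+00 -8.35009424e-04  1.83959915e+00] -0.2784343025107005
0.0 world [558.4  30.8 118.4] shift [-0.0007  0.0011  0.0326] turn -0.018
0.25 world [563.1  25.4 120.5] shift [-0.0072  0.0042  0.0305] turn 0.188
```

View pics/w5.png

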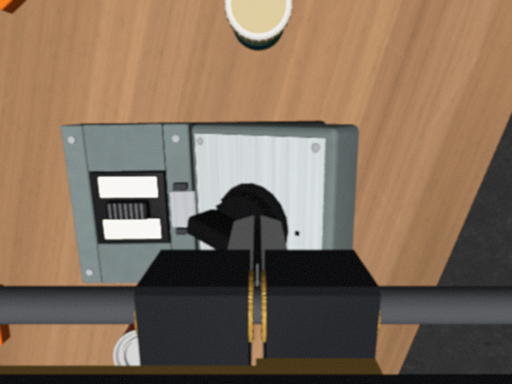

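The fingertips, at (258,218), sit on the +y side of the wing as planned. Going down beside it.

Emit:
send_rows([
  [[0,0.001,0.005],-0.01],
  [[0,0.001,0.01],-0.02],
  [[0,0.001,0.015],-0.02],
  [[0,0.001,0.02],-0.02],
  [[0,0.001,0.024],-0.02],
  [[0,0.001,0.028],-0.02],
  [[0,0.001,0.031],-0.02],
  [[0,0.001,0.032],-0.02],
])

```text
clock: 7.78
eef_pos: [558.8, 31.5, 120.9]
eef_rot: [-3.141, -0.0, 1.864]
wrist_force: [-0.4, -0.2, 0.6]
finger_gap: 0.5
```

Run:
```python
from h import *
s=manip.read_state();print(s['eef_pos'],s['eef_rot'])
plan(np.arange(0.1,.95,.1),pose(s))
c=manip.camera('side');cv2.imwrite('pics/si5.png',cv2.resize(cv2.cvtColor(c,cv2.COLOR_RGB2BGR)[120:260,185:310],None,fx=4,fy=4,interpolation=cv2.INTER_CUBIC))
```

```text
[558.82712647  31.54441589 120.91027173] [-3.14105793e+00 -2.07619201e-04  1.86368845e+00]
0.1 world [561.   25.9 119.2] shift [-0.006   0.0004  0.0017] turn 0.088
0.2 world [562.6  23.6 119.8] shift [-0.0087  0.0013  0.0011] turn 0.17
0.3 world [564.1  21.2 120.3] shift [-0.0114  0.002   0.0006] turn 0.254
0.4 world [565.3  18.6 120.6] shift [-0.0143  0.0024  0.0003] turn 0.339
0.5 world [566.3  15.8 120.8] shift [-0.0172  0.0026  0.0001] turn 0.427
0.6 world [567.1  13.  120.7] shift [-0.0201  0.0025  0.0002] turn 0.517
0.7 world [567.6  10.2 120.5] shift [-0.023   0.0022  0.0004] turn 0.61
0.8 world [567.9   7.3 120.1] shift [-0.0258  0.0016  0.0008] turn 0.707
0.9 world [567.9   4.4 119.6] shift [-0.0286  0.0008  0.0013] turn 0.807
```

View pics/si5.png

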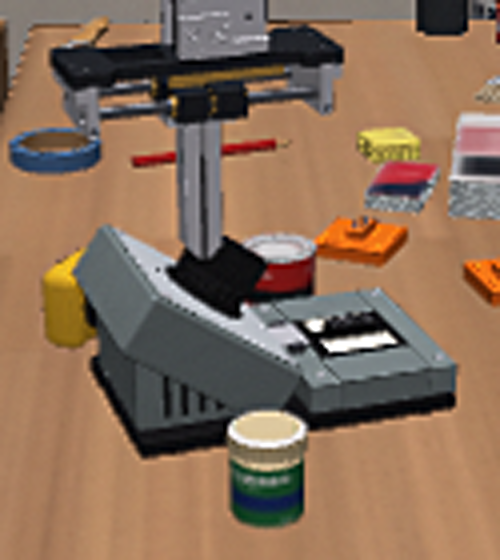

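The side view shows the fingertips beside the wing at (205,255), below its top. I'll sweep to about 0.9.

Emit:
send_rows([
  [[-0.006,0.0005,0.001],0.09],
  [[-0.009,0.0015,0.001],0.17],
  [[-0.0115,0.002,0.001],0.25],
  [[-0.0145,0.0025,0.001],0.34],
  [[-0.018,0.0025,0.001],0.45],
  [[-0.022,0.0025,0.001],0.57],
  [[-0.0255,0.0015,0.001],0.69],
  [[-0.0285,0.001,0.0015],0.8],
])

```text
clock: 8.5
eef_pos: [568.4, 4.4, 120.3]
eef_rot: [3.141, -0.0, 1.058]
wrist_force: [0.8, 0.1, -0.2]
finger_gap: 0.5
```

```bash
cat > look.py <<'E'
from h import *
import sys
n=sys.argv[1];s=manip.read_state();im=manip.camera('wrist');print(s['clock'],s['eef_pos'],s['eef_rot'],s['joints'][5],s['wrist_force'])
cv2.imwrite(f'pics/w{n}.png',cv2.cvtColor(im,cv2.COLOR_RGB2BGR)); np.save(f'w{n}.npy',pose(s))
c=manip.camera('side');d=manip.camera('scene')
a=cv2.resize(cv2.cvtColor(c,cv2.COLOR_RGB2BGR)[150:250,185:310],None,fx=4,fy=4,interpolation=cv2.INTER_CUBIC)
b=cv2.resize(cv2.cvtColor(d,cv2.COLOR_RGB2BGR)[145:245,205:305],None,fx=4,fy=4,interpolation=cv2.INTER_CUBIC)
cv2.imwrite(f'pics/s{n}.png',cv2.resize(np.hstack([a,b]),None,fx=.88,fy=.88))
E
python3 look.py 6
python3 - <<'E'
from h import *
plan(np.arange(0.9,1.75,.1),pose(manip.read_state()))
E
```

```text
8.5 [568.39167632   4.41252293 120.26338018] [ 3.14110385e+00 -4.69925115e-04  1.05759592e+00] 0.45633954380551023 [ 0.81209383  0.11864412 -0.24908441]
0.9 world [567.9   4.4 119.6] shift [-0.0002 -0.0003  0.0006] turn 0.01
1.0 world [567.6   1.6 118.8] shift [-0.0028  0.0008  0.0013] turn 0.115
1.1 world [567.1  -1.1 118. ] shift [-0.0054  0.0017  0.0021] turn 0.223
1.2 world [566.4  -3.7 117. ] shift [-0.008   0.0023  0.0031] turn 0.336
1.3 world [565.5  -6.1 115.9] shift [-0.0106  0.0027  0.0042] turn 0.453
1.4 world [564.4  -8.4 114.7] shift [-0.0132  0.0028  0.0054] turn 0.572
1.5 world [563.1 -10.5 113.4] shift [-0.0156  0.0027  0.0067] turn 0.693
1.6 world [561.6 -12.4 112. ] shift [-0.018   0.0023  0.0081] turn 0.815
1.7 world [560.  -14.1 110.6] shift [-0.0203  0.0017  0.0095] turn 0.937
```

View pics/w6.png

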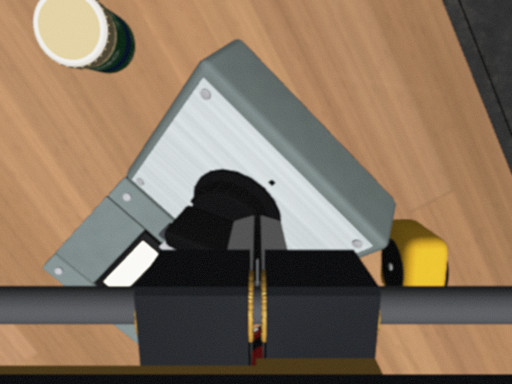

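View pics/s6.png

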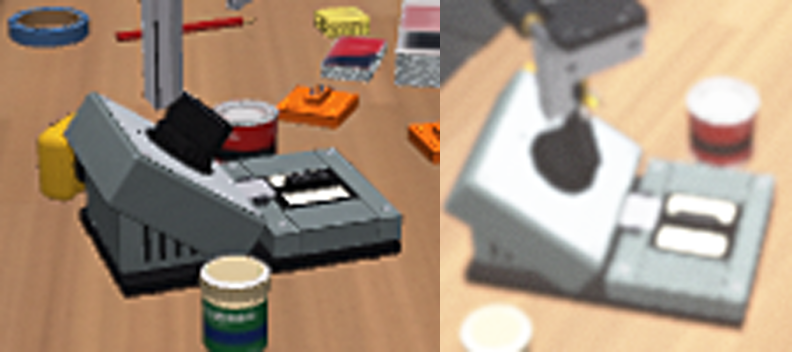

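The wing is following: its lower end has swung to the left of the keeper. On to about 1.65.

Emit:
send_rows([
  [[-0.003,0.001,0.0015],0.12],
  [[-0.0055,0.0015,0.002],0.22],
  [[-0.008,0.0025,0.003],0.34],
  [[-0.0105,0.0025,0.004],0.45],
  [[-0.013,0.003,0.0055],0.57],
  [[-0.0155,0.0025,0.0065],0.69],
  [[-0.018,0.0025,0.008],0.81],
  [[-0.019,0.002,0.0085],0.87],
])

```text
clock: 9.32
eef_pos: [560.8, -13.2, 111.6]
eef_rot: [3.141, -0.001, 0.191]
wrist_force: [1.4, -0.7, 0.5]
finger_gap: 0.5
```

```bash
python3 look.py 7
python3 - <<'E'
from h import *
plan(np.arange(1.6,2.45,.1),pose(manip.read_state()))
E
```

```text
9.3167 [560.80162952 -13.18604206 111.58790683] [ 3.14122939e+00 -5.43888176e-04  1.91429737e-01] 1.2907553709506245 [ 1.44707161 -0.68046757  0.54223405]
1.6 world [561.6 -12.4 112. ] shift [ 0.0009 -0.0004 -0.0003] turn -0.053
1.7 world [560.  -14.1 110.6] shift [-0.0011  0.0009  0.0011] turn 0.069
1.8 world [558.2 -15.6 109.1] shift [-0.0031  0.002   0.0025] turn 0.189
1.9 world [556.4 -16.8 107.6] shift [-0.0051  0.0029  0.004 ] turn 0.307
2.0 world [554.4 -17.9 106.1] shift [-0.0072  0.0035  0.0055] turn 0.421
2.1 world [552.4 -18.6 104.6] shift [-0.0094  0.0039  0.0071] turn 0.532
2.2 world [550.3 -19.2 103.1] shift [-0.0116  0.004   0.0086] turn 0.638
2.3 world [548.1 -19.5 101.6] shift [-0.0138  0.0039  0.0101] turn 0.74
2.4 world [545.9 -19.6 100.1] shift [-0.0159  0.0035  0.0116] turn 0.839
```

View pics/w7.png

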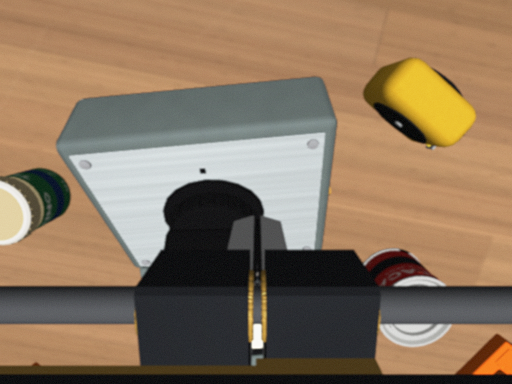

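View pics/s7.png

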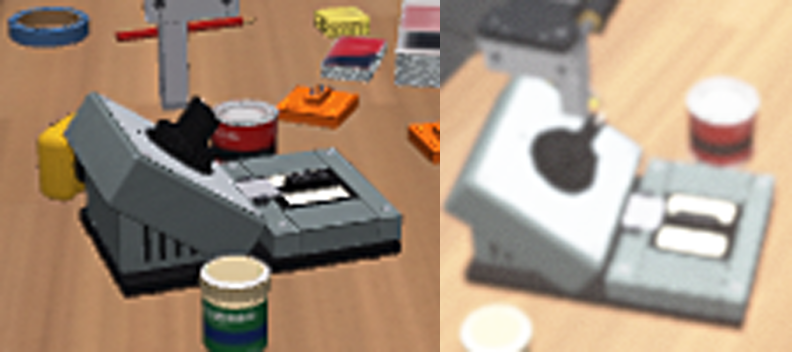

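The wing is now roughly square across the panel (about 1.6) and the keeper is out. Next I climb the detent.

Emit:
send_rows([
  [[-0.001,0.001,0.002],0.07],
  [[-0.003,0.002,0.0035],0.17],
  [[-0.005,0.003,0.005],0.27],
  [[-0.007,0.0035,0.0065],0.37],
  [[-0.0085,0.0035,0.0075],0.46],
  [[-0.01,0.004,0.0085],0.54],
  [[-0.0115,0.004,0.0095],0.62],
  [[-0.0125,0.004,0.01],0.67],
])

```text
clock: 10.13
eef_pos: [549.1, -19.2, 101.5]
eef_rot: [3.142, 0.0, -0.475]
wrist_force: [-0.1, 0.5, 0.9]
finger_gap: 0.4
```

```bash
python3 look.py 8
python3 - <<'E'
from h import *
plan(np.arange(2.2,2.65,.1),pose(manip.read_state()))
E
```

```text
10.1333 [549.08066228 -19.24641596 101.45287233] [ 3.14157950e+00  1.79019404e-04 -4.75488899e-01] 1.9445290223004537 [-0.05380645  0.52787505  0.86626348]
2.2 world [550.3 -19.2 103.1] shift [ 0.001  -0.0005 -0.0016] turn -0.032
2.3 world [548.1 -19.5 101.6] shift [-0.0008  0.0007 -0.    ] turn 0.07
2.4 world [545.9 -19.6 100.1] shift [-0.0028  0.0018  0.0015] turn 0.169
2.5 world [543.7 -19.4  98.6] shift [-0.0049  0.0027  0.0029] turn 0.263
2.6 world [541.4 -18.9  97.2] shift [-0.0071  0.0033  0.0043] turn 0.355
```

View pics/w8.png

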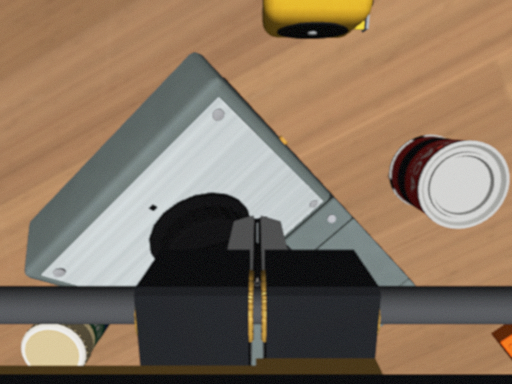

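View pics/s8.png

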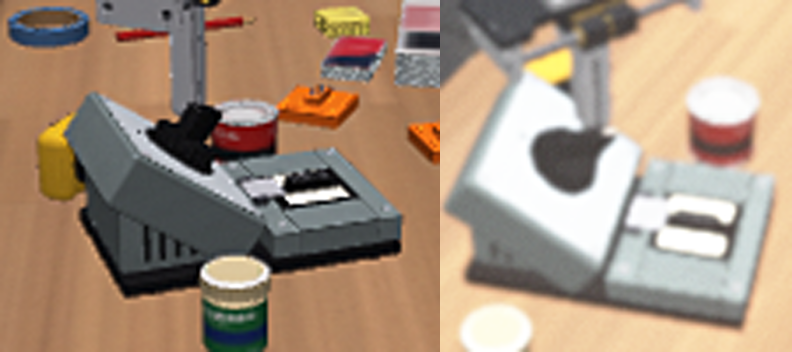

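The wrist force is back near zero, so it has either clicked or slipped. I'll lift straight up and look.

Emit:
send_rows([
  [[0,0,-0.01],0],
  [[0,0,-0.03],0],
  [[0,0,-0.06],0],
  [[-0.02,0,-0.09],-0.1],
  [[-0.045,0,-0.115],-0.2],
  [[-0.07,0,-0.12],-0.3],
  [[-0.085,0,-0.12],-0.4],
  [[-0.09,0,-0.12],-0.5],
])

```text
clock: 10.95
eef_pos: [468.0, 22.8, 223.2]
eef_rot: [3.142, -0.002, 0.033]
wrist_force: [0.1, 0.0, 0.1]
finger_gap: 0.4
```

```bash
python3 look.py 9
```

```text
10.95 [467.9786608   22.7776534  223.21565291] [ 3.14158118e+00 -2.19345699e-03  3.27614175e-02] 1.5083686035529755 [0.0525088  0.04866022 0.05507558]
```

View pics/w9.png

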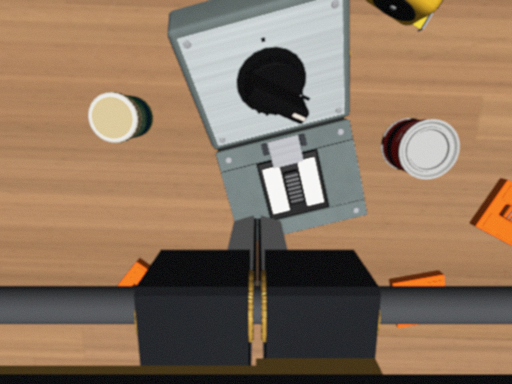

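Run:
```python
from h import *
a=cv2.imread('pics/w9.png')[30:230,210:370];cv2.imwrite('pics/w9c.png',cv2.resize(np.clip(a*1.4,0,255).astype(np.uint8),None,fx=3,fy=3,interpolation=cv2.INTER_CUBIC))
```

```text
(no output)
```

View pics/w9c.png

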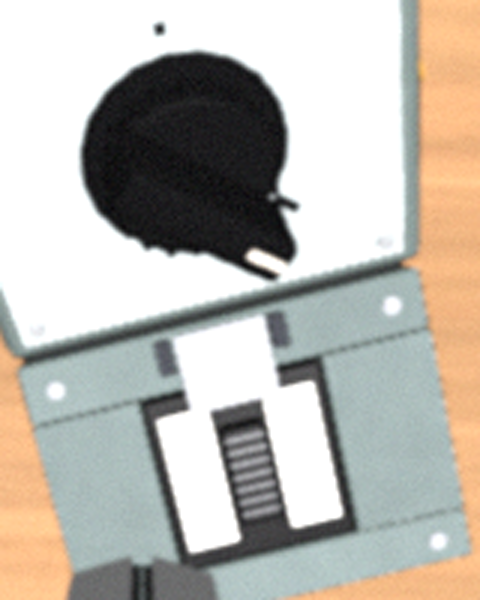

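Run:
```python
from h import *
W=cam('wrist',np.load('w9.npy'));w=lambda x,y:(210+x/3,30+y/3)
P,q=onpanel(W,[w(250,253),w(288,272),w(296,240),w(273,279)],43);q=q-[-37.2,.4,0]
print(q,'angle line mean',np.arctan2(-q[:2].mean(0)[1],q[:2].mean(0)[0]),'line dir',np.arctan2(-(q[1]-q[0])[1],(q[1]-q[0])[0]),'endmean',np.arctan2(-q[2:].mean(0)[1],q[2:].mean(0)[0]))
L=onpanel(W,[w(283,200)],0)[1]-[-37.2,.4,0];print('lock',L,np.arctan2(-L[0,1],L[0,0]))
# keeper: tip at z=46 
k=onz(W,[w(189,408),w(280,385)],46);print('keeper tip reader x',((k-O)@Rr)[:,:2])
```

```text
[[ -8.00327359  -9.2527784   43.        ]
 [-17.6091859  -18.77925123  43.        ]
 [ -7.72818439 -22.01400972  43.        ]
 [-18.6525299  -14.40435594  43.        ]] angle line mean 2.311121241813431 line dir 2.3603465610301333 endmean 2.1976976225572393
lock [[-2.44348113e+01 -2.70168894e+01 -5.43707730e-14]] 2.3060520506011932
keeper tip reader x [[-31.78017529  16.16297292]
 [-31.88395692 -16.1464939 ]]
```

The knob reads about 2.3, with the white line toward the lock mark, and the keeper reaches about 6 mm over the flush carrier. Last, I check the bystanders and that everything is settled.

Run:
```python
from h import *
o=cv2.imread('pics/side0.png').astype(int);n=cv2.cvtColor(manip.camera('side'),cv2.COLOR_RGB2BGR).astype(int)
for nm,(y0,y1,x0,x1) in {'pot':(220,252,240,264),'tape':(182,208,195,205),'tin':(179,192,251,264)}.items():
    print(nm,np.abs(o-n)[y0:y1,x0:x1].mean().round(2))
print(manip.read_state()['wrist_force'])
cv2.imwrite('pics/si10.png',cv2.resize(n[150:260,170:320].astype(np.uint8),None,fx=5,fy=5,interpolation=cv2.INTER_CUBIC))
```

```text
pot 5.0
tape 5.36
tin 6.19
[-0.17734052  0.54773728  0.10745518]
```

View pics/si10.png

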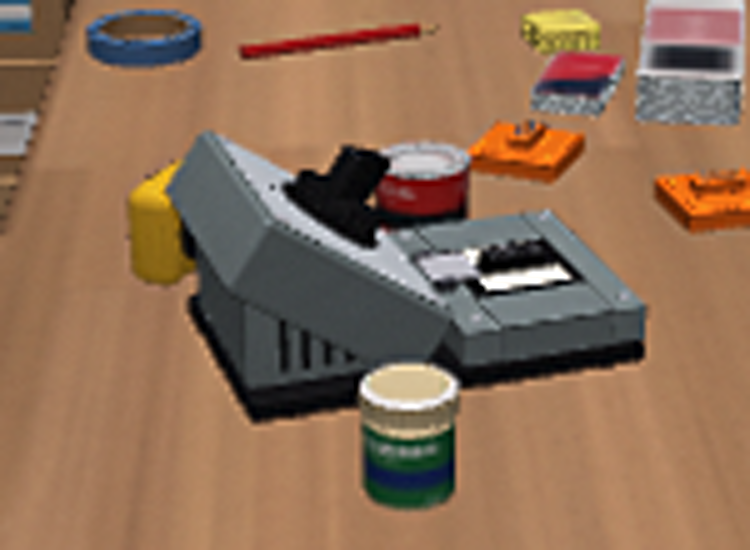

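The final side view shows the carrier flush under the keeper, and the pot, tin and tape measure where they started; the small pixel differences are only noise. Nothing is touching the arm, so I'm handing in.

```bash
python3 -c "
from cell import manip
print(manip.sign_off())"
```

```text
the job is handed in; nothing more can be done
None
```

The job is done and handed in at about 11 s of the 51 s allowed. The carrier is flush, and the knob has clicked past its detent and stayed.

- **Carrier:** I pressed it down on its rib with the shut fingers until it bottomed out. The wrist force reached 29 N with the fingertips at 49.9 mm; the rib top should sit at 50 mm when flush.
- **Knob:** I turned it clockwise in one sweep by pushing its wing with the shut fingers, without grasping it. I then lifted clear.

After lifting clear, the checks showed:

- **Knob angle:** The white line reads about 2.31 rad and the lock mark about 2.31. A cruder reading from the wing's end corners gave 2.20, still past the detent's 2.0.
- **Keeper:** It reaches about 6 mm over the carrier's edge.
- **Bystanders:** The pot, tin and tape measure look unmoved. Image differences there were small (about 5–6 grey levels), which I took as noise.
- **Contact:** The wrist force was near zero, so the arm was touching nothing.

One measurement disagreed with the description. The black disc measured about 57 mm across instead of the 50 mm given. I took this for a wider skirt or a shadow and located the knob axis from the two panel marks instead.

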